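# File the handle sample board in the lever arch file

### The arm

A 6-joint arm with a two-finger parallel gripper is mounted at the origin on a cart in front of the work surface, level with it; the furniture and walls round the work are solid. World frame = base frame: x ahead of the robot, y to its left, z up, the work surface at z = 0. Lengths are in m, angles in rad, forces in N, time in s.
With the tool pointing down it reaches from about 0.325 to 0.775 m from the base axis. Payload 5.5 kg.
Tool frame: the origin (TCP) lies on the centre line of the jaws, within the pads' length; the fingertips stand 25 mm ahead of it and the grasp point (between the pads) lies 6 mm ahead of it; z points along the fingers, y is the line along which they close (so a half turn about z gives the same grasp; the last joint's range is limited). The gripper opens to 85 mm and grips with 20 to 120 N. Pads are 22 mm wide; open, the fingers measure 114 mm over their backs; the gripper's body (76 mm by 85 mm) begins 54 mm behind the grasp point. The pads swing forward as they close: fully open they stand 13 mm farther back than shut.
Start: joints at [-1.297, 0.091, 1.231, -0, 1.82, -0.057], TCP at [0.195, -0.567, 0.256] pointing down, gripper open.
Joint ranges: [-2.87, 2.87], [-0.86, 2.18], [0.17, 2.46], [-1.51, 4.65], [0.06, 2.69], [-2.65, 2.65]. Speed limits (rad/s): [2.57, 2.57, 3.01, 3.14, 3.14, 3.14].

### API

Orientations are given as a unit quaternion [w, x, y, z].
In Python, from rig import monitor, imaging, ticket gives the robot as it stands. The module is installed in compiled form; this text tells all that it offers.
- The arm moves only by the tool servo_tool, never from a script. Its argument "targets" is a list that holds one entry, the list of rows, each a list of 6 numbers: the shift along the tool's x, y, z scaled (see below), then the turn, a rotation vector about the tool's x, y, z scaled (see below). In form: [[[x, y, z, wx, wy, wz], ...]]. A call has exactly 8 rows; each row shifts and turns the commanded pose from where the row before left it, along the tool's axes as they then stand; what a row does not reach is not made up. The controller multiplies each number of a shift by 0.04 m and each number of a turn by 180 degrees. A row lasts 1/12 s, in which the tool goes at most 41.7 mm and 7.16 degrees, less where a joint would pass 70% of its speed; a pose out of reach is approached as far as the arm can. A call with a number of a shift or a turn outside -1 to 1 is refused whole. A call with a gripper value outside its range is refused whole. "grip" is the opening, from 0 (shut) to 1 (fully open), set as the call begins (left out, the last holds). The fingers move at their own pace and stop on an object; the grip force is fixed at half the most. Time passes only in rows, so rows that do not move let the fingers close, or fill a call up. It gives the time, the measured TCP pose, the force, the opening and the grip force at its end, in the units of the state.
- monitor.observe(): the state, without advancing time (a new reading comes with each control period).
- imaging.grab_frame(name): name is "scene" or "top" or "wrist"; returns a dict with "pixels" (400x640x3 uint8, red, green, blue), "depth" (400x640 float32, m along the optical axis (not along the pixel's ray), 0 where there is no reading), "K" (3x3 intrinsics, pixels), "rvec" (rotation vector, rad) and "tvec" (3), from world to camera coordinates, as OpenCV has them. Camera axes: x right, y down, z forward; pixel columns grow to the right and rows downward; lengths in m; the calibration is good to about 2 mm. A picture is of the moment at which its call begins.
- ticket.close_job(): hands the job in; it is judged then, once.
The state is a dict: "clock": time; "qpos": joint angles; "dq": joint speeds; "effort": joint torques, N m; "tcp_pos": TCP position; "orientation": TCP orientation; "contact_force": force on the tool from outside, world axes, zero at the start; "moment": the same for the moment, N m; "grip_width": finger opening in m; "grasp_force": force on a finger pad.
Only numpy, scipy, OpenCV 4.12 (cv2) and the standard library are available. Lean on these libraries where they do the work, as an engineer would, in place of code of your own. Each camera call takes 0.05 s, during which the arm holds its last target. There are 200 camera calls.

### The job

File the sample board that carries the bar handle in the lever arch file on the sloping stand. Stand the tape measure that is on top of it upright on a clear spot of the bench, lift the lever so that the rings spring open, put the board flat on the file with both posts through its holes, then press the lever fully down so that the rings close over it. Leave the board with the round knob and the cans, bottle and box round about where they are.

Things in the scene. Friction and masses are not known exactly. Their poses are not given: they have to be found in the camera images.
- ring_line (a point): Point on the sloping file's surface midway between the feet of its two fixed steel posts. x up the slope (away from the robot, 23 degrees rising), y left along the line of posts, z off the slope. Posts: 6 mm thick, tapered tops, 34 mm long along z, at y -40 and +40 mm. The half-rings and their steel base lie at x above 17 mm; rings 42 mm high closed, swung back and under 60 mm high open.
- stand: Grey sloping stand with the file, fixed to the bench, placed and turned anew each time. Origin on the bench 68 mm straight below ring_line; x level away from the robot, z up. The file's surface reaches, in the ring_line frame, from x -115 (a 7 mm lip at this low edge) to +58 mm and from y -70 to +178 mm.
- lever_hinge (a point): Point on the lever's hinge line, which runs along x of ring_line: x 35, y 62, z 12 mm in the ring_line frame. The lever swings up about it, its free end (at the left when down) rising and coming towards the rings. Axes of this point as ring_line.
- lever_knob (a point): Centre of the metal grip at the lever's free end: a cylinder 17 mm across, 18 mm long, its axis along x of ring_line, with flat ends to pinch along that axis; the bar behind it is 9 mm thick. With the lever down it is at x 35, y 154, z 30 mm in the ring_line frame (94 mm from the hinge line). Its axes turn with the lever.
- lever (a joint): Lever angle, rad: 0 fully down (rings closed), 1.05 fully up (rings open). Over-centre spring with its dead point at 0.35: about 3 N at the knob lifts it past that, then it springs up by itself at a few rad/s and stays up. Pressing it down takes up to about 10 N; below 0.3 it snaps home and stays.
- rings (a joint): Angle of the two half-rings, rad, driven by the lever: about 0 closed, 0.8 or more open.
- bar_board: The board to file: plywood, 105 (x) x 110 (y) x 5 mm, about 0.16 kg, lying flat on the bench. Origin at the centre of its underside, z up. Two through holes 13 mm across at x +40, y -40 and +40. A steel bar handle, 12 x 12 mm in section and 80 long along y, centred at x -8, y 0, z 35, on two 9 mm feet at y -32 and +32. The tape measure stands on it, on the side away from the holes.
- hole_mid (a point): Point of the bar-handle board on its underside midway between its two holes (board frame x 40, y 0, z 0 mm), axes as the board. Filed, it lies on ring_line with the same axes, the board reaching down the slope from there.
- knob_board: The other sample board, equal in size and holes, but with a round steel knob (34 mm across, top 42 mm above its underside) instead of the bar. To be left alone. Origin at the centre of its underside. The two boards swap places.
- tape_measure: Yellow and black pocket tape measure, 36 (x) x 87 (y) x 64 (z) mm, standing upright on the bar-handle board, long side roughly along the handle. Origin at the centre of its underside, z up. Case 34 mm wide with parallel sides: grasp it across x, near its top, as the handle beside it reaches 36 mm above its underside.
- aerosol: Purple and black aerosol can with a white cap, 65 mm across, 201 high; a bystander. Origin at the centre of its underside.
- tin: Red and white tin, 88 mm across, 122 high; a bystander. Origin at the centre of its underside.
- bottle: Bottle with a cap, 65 mm across, 189 high; a bystander. Origin at the centre of its underside.
- screw_box: Card box, 68 x 110 x 50 high; a bystander. Origin at the centre of its underside.
Things that resemble listed ones, but are neither listed nor needed, are in the scene too. Leave any orange look-alike of the tape_measure alone.

How it is judged:
By the outcome, as a careful person would: the job done as asked, in the order asked, and still so for the second after the job is handed in, with the robot touching nothing.
It also fails if it takes over 67 s, if anything falls off the work surface, if the arm or the gripper's body presses on something with over 40 N, if the wrist force passes 120 N, or if a joint passes its speed limit or range.

## Working session

There is one attempt and no reset: what is moved stays moved. The work goes in short steps, Python scripts to look and compute and a tool call to move; the robot and the scene stay as the last step left them, time stands still between calls to the robot, and variables do not carry over. Pictures are saved under pics/ and viewed, at most 12 in all, crops included, and the job is handed in when it is done.

Besides the shell and the picture viewer there is one more tool, called after "Emit:" as name(argument=value, ...), one argument or row to a line, values as JSON. servo_tool: Moves the arm, as the interface text tells. Its arguments: {"type":"object","properties":{"targets":{"type":"array"},"grip":{"type":"number"}},"required":["targets"]}

```bash
mkdir -p pics; cat > h.py <<'E'
import numpy as np, cv2, pickle
from scipy.spatial.transform import Rotation as R
def grab(n):
    from rig import imaging
    f=imaging.grab_frame(n); pickle.dump(f,open(f'{n}.pkl','wb')); return f
def load(n): return pickle.load(open(f'{n}.pkl','rb'))
def world(f):
    K=f['K'];Rm=cv2.Rodrigues(np.array(f['rvec'],float))[0];t=np.array(f['tvec'],float).ravel()
    v,u=np.mgrid[0:400,0:640]; d=f['depth'].astype(float)
    P=np.stack([(u-K[0,2])/K[0,0]*d,(v-K[1,2])/K[1,1]*d,d],-1)
    return (P-t)@Rm
def save(n,img,s=1):
    cv2.imwrite('pics/'+n+'.png',cv2.resize(np.ascontiguousarray(img[...,::-1]),None,fx=s,fy=s,interpolation=cv2.INTER_CUBIC))
E
python3 - <<'E'
from h import *
from rig import monitor
a=grab('top');b=grab('scene')
save('top0',a['pixels'],1.25);save('scene0',b['pixels'],1.25)
for f in(a,b):
    Rm=cv2.Rodrigues(np.array(f['rvec'],float))[0];print(-Rm.T@np.ravel(f['tvec']),Rm.round(2).tolist(),f['K'][0,0])
print(monitor.observe())
E
```

```text
[0.3853814  0.07695734 1.22791654] [[0.01, -1.0, 0.02], [-0.98, -0.02, -0.18], [0.18, -0.01, -0.98]] 377.62768224462025
[-0.07139333  0.8067528   1.10474   ] [[-0.75, -0.66, -0.01], [-0.46, 0.53, -0.71], [0.47, -0.53, -0.7]] 479.3734777321906
{'clock': 0.1, 'qpos': array([-1.29669848e+00,  9.18055642e-02,  1.23174674e+00,  1.18755422e-05,
        1.81980113e+00, -5.67457035e-02]), 'dq': array([-0.00137596, -0.00269139, -0.00229662, -0.00188117, -0.00238727,
        0.00070904]), 'effort': array([ 2.16520450e-03, -4.60218430e+01, -4.19218111e+01, -1.29824016e-04,
        1.06470592e-02,  6.25312623e-06]), 'tcp_pos': array([ 0.19482575, -0.56727513,  0.2552613 ]), 'orientation': array([-8.75821770e-04,  9.86348367e-01,  1.64669739e-01, -8.97672769e-05]), 'contact_force': array([-0.96087634, -0.10562603,  0.02792557]), 'moment': array([-0.03888242,  0.0385062 ,  0.01927679]), 'grasp_force': 0.0, 'grip_width': 0.08554661754947854}
```

View pics/top0.png

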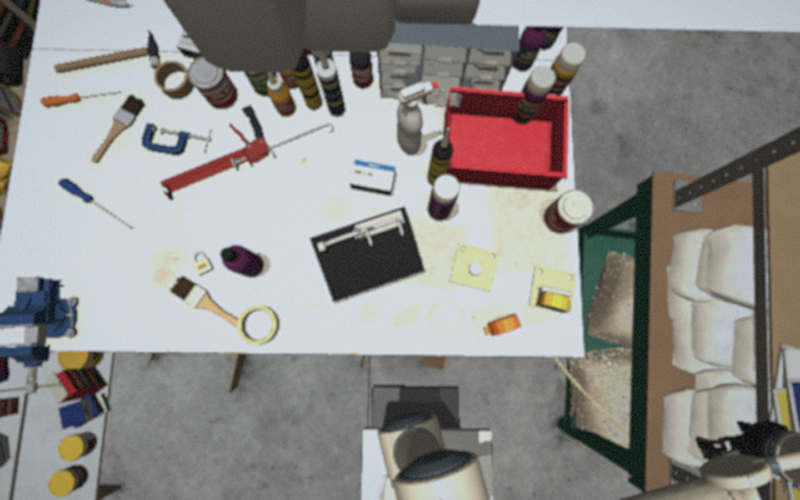

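View pics/scene0.png

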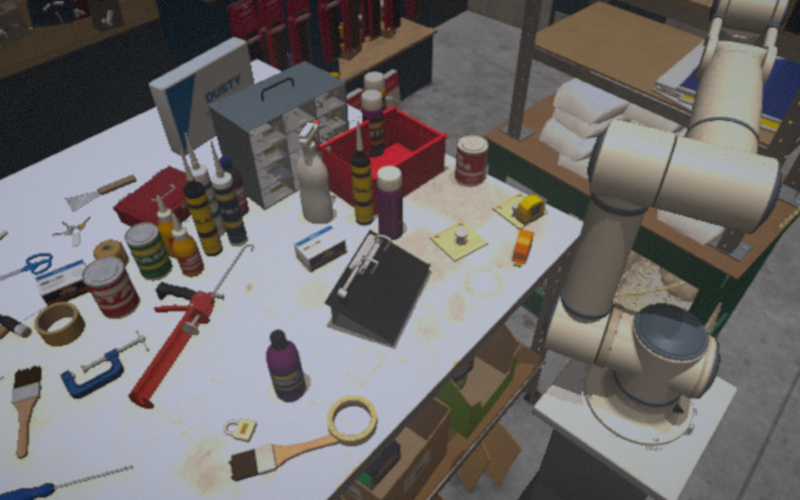

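Top view (800x500 px): yellow tape (554,300) on the bar board (552,287); knob board (473,268); the file (370,255) with lever and rings along its upper edge. Scene view: tape (530,207), bar board (520,210), knob board (460,242).
Candidates for the tape: yellow (554,300) and orange (503,324, decoy); I choose the yellow one. Candidates for the board: (552,287), under the tape, and (473,268), with the round knob; I choose the first.

```bash
python3 - <<'E'
from h import *
a=load('top');b=load('scene')
ca=a['pixels'][160:285,240:470]; cb=b['pixels'][130:280,250:450]
x=cv2.resize(ca,(690,375),interpolation=cv2.INTER_CUBIC); save('crop1',x)
save('crop2',cb,4)
for n in('top','scene'):
    f=load(n);W=world(f);h=cv2.cvtColor(f['pixels'],cv2.COLOR_RGB2HSV)
    reg=(W[...,0]>.25)&(W[...,0]<.75)&(W[...,1]>-.5)&(W[...,1]<.3)&(f['depth']>0)
    for nm,lo,hi,zz in(('tape',(22,150,90),(34,255,255),(.02,.1)),('board',(20,40,120),(34,140,255),(-.01,.02)),('orange',(5,150,100),(18,255,255),(0,.1)),('black',(0,0,0),(180,255,75),(.015,.12))):
        m=(cv2.inRange(h,lo,hi)>0)&reg&(W[...,2]>zz[0])&(W[...,2]<zz[1])
        k,L,s,c=cv2.connectedComponentsWithStats(m.astype(np.uint8))
        for i in range(1,k):
            if s[i,4]>60:
                p=W[L==i];r=cv2.minAreaRect(p[:,:2].astype(np.float32)*1000)
                print(n,nm,s[i],'med',np.median(p,0).round(3),'zmax',np.percentile(p[:,2],95).round(3),np.array(r[0]).round(),np.array(r[1]).round(),round(r[2],1))
E
```

```text
top tape [433 235  22  14 181] med [ 0.466 -0.307  0.066] zmax 0.072 [ 466. -311.] [64. 31.] 77.3
top board [360 195  39  37 767] med [ 0.562 -0.116  0.006] zmax 0.01 [ 559. -120.] [111. 105.] 76.3
top board [423 212  38  33 466] med [ 0.526 -0.315  0.005] zmax 0.01 [ 502. -322.] [109. 107.] 77.2
top orange [389 252  27  15 167] med [ 0.407 -0.17   0.058] zmax 0.066 [ 408. -181.] [29. 73.] 19.9
top black [343 161  19  15 128] med [ 0.683 -0.018  0.078] zmax 0.116 [687. -21.] [54. 16.] 75.9
top black [436 162  24  23 166] med [ 0.665 -0.317  0.083] zmax 0.109 [ 673. -323.] [74. 22.] 37.9
top black [ 250  167   88   73 3228] med [0.565 0.159 0.052] zmax 0.083 [578. 154.] [157. 240.] 20.0
scene tape [414 156  20  17 154] med [ 0.465 -0.302  0.066] zmax 0.073 [ 465. -309.] [59. 35.] 72.4
scene board [394 154  27  29 309] med [ 0.529 -0.3    0.006] zmax 0.01 [ 526. -307.] [ 86. 148.] 30.2
scene board [343 176  47  33 682] med [ 0.551 -0.111  0.006] zmax 0.01 [ 557. -125.] [120. 116.] 73.6
scene orange [410 194  14  18 155] med [ 0.396 -0.163  0.037] zmax 0.056 [ 394. -161.] [33. 29.] 25.3
scene black [302 161  20  29 451] med [ 0.689 -0.008  0.071] zmax 0.116 [699. -12.] [63. 31.] 29.8
scene black [ 261  190   82   84 3472] med [0.562 0.174 0.052] zmax 0.084 [575. 155.] [161. 249.] 19.7
```

View pics/crop1.png

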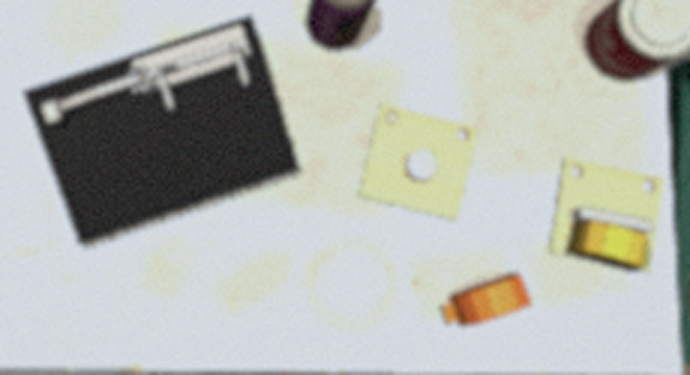

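View pics/crop2.png

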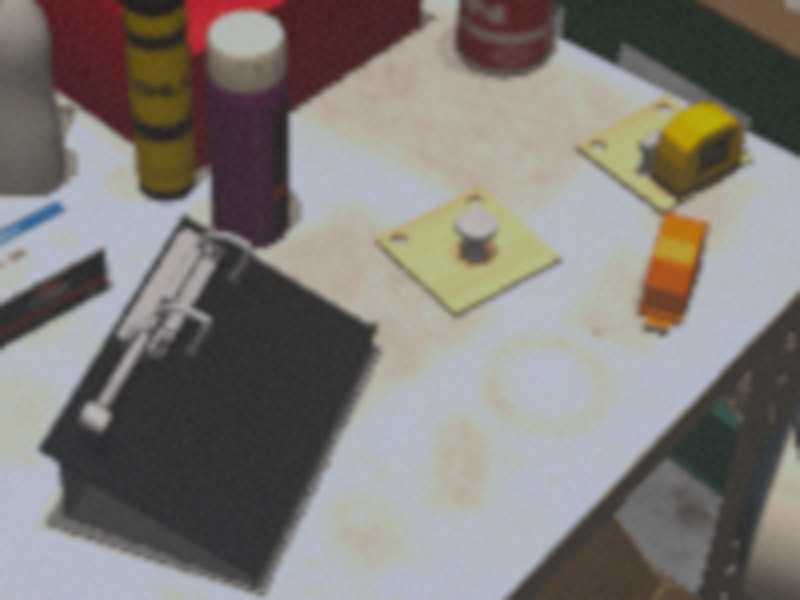

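The crops confirm the choice: yellow tape beside the white bar at crop (610,240), with the board's holes at (578,172) and (650,185). The round knob is on the other board (420,162), and the orange decoy is at (490,300).

```bash
cat >> h.py <<'E'
def st():
    from rig import monitor
    return monitor.observe()
def frame(yaw,slope=0):  # world axes of a thing's frame
    return (R.from_euler('z',yaw,degrees=True)*R.from_euler('y',-slope,degrees=True)).as_matrix()
def tool(F): return np.stack([F[:,1],F[:,0],-F[:,2]],1)
def go(p,T,cur=None):
    "turn (tool axes, units) first, then shift in final tool axes (units)"
    if cur is None:
        s=st();q=s['orientation'];cur=(s['tcp_pos'],R.from_quat([q[1],q[2],q[3],q[0]]).as_matrix())
    rv=R.from_matrix(cur[1].T@T).as_rotvec()/np.pi; sh=T.T@(np.array(p)-cur[0])/.04
    print('turn',rv.round(4),'deg',(np.linalg.norm(rv)*180).round(1),'shift',sh.round(3),'norm',np.linalg.norm(sh).round(2))
    return (np.array(p),T)
E
python3 - <<'E'
from h import *
T=tool(frame(-13))
c=go([.466,-.311,.18],T); go([.466,-.311,.073],T,c)
E
```

```text
turn [-5.000e-04 -3.000e-04 -3.225e-01] deg 58.0 shift [7.768 5.164 1.882] norm 9.52
turn [0. 0. 0.] deg 0.0 shift [0.    0.    2.675] norm 2.68
```

Emit:
servo_tool(
  targets=[
    [[0,0,0,0,0,-0.039],[0,0,0,0,0,-0.039],[0,0,0,0,0,-0.039],[0,0,0,0,0,-0.039],[0,0,0,0,0,-0.039],[0,0,0,0,0,-0.039],[0,0,0,0,0,-0.039],[0,0,0,0,0,-0.039]],
  ],
  grip=1,
)

```text
clock: 0.77
tcp_pos: [0.1949, -0.5673, 0.2555]
orientation: [-0.001, 0.791, 0.612, 0.0]
contact_force: [0.8, -0.1, 0.8]
grip_width: 0.086
grasp_force: 0.0
```

Emit:
servo_tool(
  targets=[
    [[0,0,0,0,0,-0.0105],[0.8,0.53,0,0,0,0],[0.8,0.53,0,0,0,0],[0.8,0.53,0,0,0,0],[0.8,0.53,0,0,0,0],[0.8,0.53,0,0,0,0],[0.8,0.53,0,0,0,0],[0.8,0.53,0,0,0,0]],
  ],
)

```text
clock: 1.43
tcp_pos: [0.3908, -0.381, 0.2558]
orientation: [-0.0, 0.783, 0.622, -0.0]
contact_force: [1.1, -0.4, -0.5]
grip_width: 0.0855
grasp_force: 0.0
```

Emit:
servo_tool(
  targets=[
    [[0.8,0.53,0,0,0,0],[0.8,0.53,0,0,0,0],[0.57,0.39,0,0,0,0],[0,0,0.6,0,0,0],[0,0,0.6,0,0,0],[0,0,0.68,0,0,0],[0,0,0,0,0,0],[0,0,0,0,0,0]],
  ],
)

```text
clock: 2.1
tcp_pos: [0.465, -0.3104, 0.1791]
orientation: [-0.002, 0.783, 0.623, -0.001]
contact_force: [1.2, -0.1, 0.8]
grip_width: 0.0853
grasp_force: 0.0
```

```bash
python3 - <<'E'
from h import *
f=grab('wrist');save('w1',f['pixels'])
W=world(f);h=cv2.cvtColor(f['pixels'],cv2.COLOR_RGB2HSV)
for nm,lo,hi,zz in(('tape',(22,150,60),(34,255,255),(.055,.1)),('board',(18,30,100),(36,140,255),(-.01,.02)),('bar',(0,0,90),(180,60,255),(.03,.05))):
    m=(cv2.inRange(h,lo,hi)>0)&(W[...,2]>zz[0])&(W[...,2]<zz[1])&(f['depth']>0)
    k,L,s,c=cv2.connectedComponentsWithStats(m.astype(np.uint8))
    for i in range(1,k):
        if s[i,4]>300:
            p=W[L==i];r=cv2.minAreaRect(p[:,:2].astype(np.float32)*1000)
            print(nm,s[i],'med',np.median(p,0).round(3),'z95',np.percentile(p[:,2],95).round(3),np.array(r[0]).round(1),np.array(r[1]).round(1),round(r[2],1))
E
```

```text
tape [199  38  27  39 500] med [ 0.419 -0.197  0.065] z95 0.066 [ 415.9 -195.9] [16.9 19.2] 19.7
tape [ 302  168   46   76 2915] med [ 0.468 -0.311  0.069] z95 0.071 [ 467.8 -315.6] [59.2 33.2] 75.0
board [198   0  69  93 711] med [ 0.43  -0.179  0.001] z95 0.002 [ 430.7 -178. ] [23.  84.7] 23.0
board [248   0  53  32 698] med [ 0.463 -0.165  0.001] z95 0.002 [ 461.  -165.5] [21.2 42.7] 70.5
board [  237     0   403   245 35814] med [ 0.631 -0.268  0.001] z95 0.006 [ 594.5 -278.1] [324.4 207.1] 21.2
board [153 114  49  77 898] med [ 0.343 -0.247  0.001] z95 0.002 [ 337.2 -252.5] [62.4 43.7] 53.9
board [254 154  49  43 738] med [ 0.432 -0.299  0.001] z95 0.002 [ 426.4 -297.1] [25.7 54. ] 50.5
board [ 423  170   53   42 1164] med [ 0.581 -0.349  0.001] z95 0.002 [ 584.3 -348.2] [35.4 53.2] 68.4
board [186 214  38  33 304] med [ 0.344 -0.335  0.001] z95 0.002 [ 340.2 -333.4] [22.3 40.7] 47.7
board [225 232  68  42 459] med [ 0.39  -0.37   0.001] z95 0.002 [ 388.  -367.6] [20.8 74.2] 53.2
board [291 246  97  29 817] med [ 0.461 -0.391  0.001] z95 0.002 [ 465.7 -387.9] [ 26.  100.4] 89.8
```

View pics/w1.png

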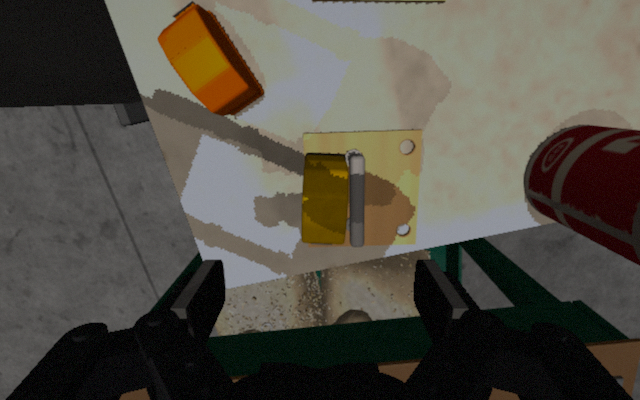

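The wrist view shows the tape at (325,197), bar (357,200), holes (407,147) and (403,230), with the decoy clear at (210,60). Grasping the tape.

Emit:
servo_tool(
  targets=[
    [[-0.07,0.09,0.5,0,0,0],[0,0,0.6,0,0,0],[0,0,0.6,0,0,0],[0,0,0.5,0,0,0],[0,0,0.3,0,0,0],[0,0,0.15,0,0,0],[0,0,0,0,0,0],[0,0,0,0,0,0]],
  ],
)

```text
clock: 2.82
tcp_pos: [0.4694, -0.3152, 0.0769]
orientation: [0.001, 0.783, 0.622, 0.0]
contact_force: [-1.3, 0.2, 0.3]
grip_width: 0.0852
grasp_force: 0.0
```

Emit:
servo_tool(
  targets=[
    [[0,0,0,0,0,0],[0,0,0,0,0,0],[0,0,0,0,0,0],[0,0,0,0,0,0],[0,0,0,0,0,0],[0,0,0,0,0,0],[0,0,0,0,0,0],[0,0,0,0,0,0]],
  ],
  grip=0,
)

```text
clock: 3.48
tcp_pos: [0.469, -0.3148, 0.0761]
orientation: [0.001, 0.783, 0.623, 0.0]
contact_force: [-1.3, 0.9, 5.1]
grip_width: 0.0327
grasp_force: 59.6
```

Emit:
servo_tool(
  targets=[
    [[0,0,-0.2,0,0,0],[0,0,-0.4,0,0,0],[0,0,-0.5,0,0,0],[0,0,-0.5,0,0,0],[0,0,-0.5,0,0,0],[0,0,-0.4,0,0,0],[0,0,0,0,0,0],[0,0,0,0,0,0]],
  ],
)

```text
clock: 4.15
tcp_pos: [0.469, -0.3147, 0.1753]
orientation: [0.0, 0.783, 0.623, 0.0]
contact_force: [0.8, -0.3, -3.3]
grip_width: 0.0324
grasp_force: 59.3
```

```bash
python3 - <<'E'
from h import *
go([.425,-.04,.17],tool(frame(-13)))
f=grab('wrist');W=world(f);h=cv2.cvtColor(f['pixels'],cv2.COLOR_RGB2HSV)
m=(cv2.inRange(h,(22,130,40),(34,255,255))>0)&(W[...,2]>.05)&(W[...,2]<.2)
k,L,s,c=cv2.connectedComponentsWithStats(m.astype(np.uint8))
for i in range(1,k):
    if s[i,4]>200: print(s[i],np.percentile(W[L==i],[5,50,95],0).round(3).tolist())
E
```

```text
turn [0.0003 0.0001 0.    ] deg 0.1 shift [ 6.445 -2.617  0.133] norm 6.96
[196  36  19  29 240] [[0.417, -0.203, 0.064], [0.421, -0.199, 0.065], [0.425, -0.191, 0.066]]
[ 281  180   79  148 9342] [[0.455, -0.337, 0.138], [0.471, -0.304, 0.167], [0.488, -0.284, 0.17]]
```

Emit:
servo_tool(
  targets=[
    [[0.5,-0.2,0,0,0,0],[0.92,-0.37,0,0,0,0],[0.92,-0.37,0,0,0,0],[0.92,-0.37,0,0,0,0],[0.92,-0.37,0,0,0,0],[0.92,-0.37,0,0,0,0],[0.9,-0.37,0,0,0,0],[0.45,-0.2,0,0,0,0]],
  ],
)

```text
clock: 4.87
tcp_pos: [0.423, -0.0361, 0.1729]
orientation: [-0.002, 0.782, 0.623, -0.001]
contact_force: [-0.6, 0.3, -1.8]
grip_width: 0.0323
grasp_force: 59.6
```

Emit:
servo_tool(
  targets=[
    [[0,0,0.3,0,0,0],[0,0,0.5,0,0,0],[0,0,0.5,0,0,0],[0,0,0.5,0,0,0],[0,0,0.4,0,0,0],[0,0,0.2,0,0,0],[0,0,0.1,0,0,0],[0,0,0,0,0,0]],
  ],
)

```text
clock: 5.53
tcp_pos: [0.4238, -0.0398, 0.0734]
orientation: [-0.001, 0.783, 0.622, -0.001]
contact_force: [-0.0, -0.1, -2.0]
grip_width: 0.0329
grasp_force: 59.5
```

Emit:
servo_tool(
  targets=[
    [[0,0,0.02,0,0,0],[0,0,0.02,0,0,0],[0,0,0.015,0,0,0],[0,0,0,0,0,0],[0,0,0,0,0,0],[0,0,0,0,0,0],[0,0,0,0,0,0],[0,0,0,0,0,0]],
  ],
)

```text
clock: 6.2
tcp_pos: [0.4247, -0.0396, 0.073]
orientation: [0.0, 0.783, 0.623, 0.0]
contact_force: [-0.6, -0.6, -3.0]
grip_width: 0.0324
grasp_force: 59.5
```

Emit:
servo_tool(
  targets=[
    [[0,0,0,0,0,0],[0,0,0,0,0,0],[0,0,0,0,0,0],[0,0,0,0,0,0],[0,0,-0.2,0,0,0],[0,0,-0.6,0,0,0],[0,0,-0.9,0,0,0],[0,0,-0.9,0,0,0]],
  ],
  grip=0.9,
)

```text
clock: 6.87
tcp_pos: [0.4239, -0.0395, 0.1777]
orientation: [-0.001, 0.783, 0.623, -0.001]
contact_force: [0.8, -0.3, 0.6]
grip_width: 0.0765
grasp_force: 0.0
```

```bash
python3 - <<'E'
from h import *
F=frame(20,23);T=tool(F);o=np.array([.621,.112,.068])
# tape check + file measuring with top view depth
f=grab('top');W=world(f);h=cv2.cvtColor(f['pixels'],cv2.COLOR_RGB2HSV)
m=(cv2.inRange(h,(22,130,60),(34,255,255))>0)&(W[...,2]>.02)&(W[...,2]<.1)
p=W[m];print('tape',np.percentile(p,[5,50,95],0).round(3).tolist(),len(p))
c=go(o+F@[-30,60,200]*np.array(.001),T)
E
```

```text
tape [[0.779, -0.006, 0.028], [0.991, 0.311, 0.055], [1.003, 0.329, 0.098]] 102
turn [-0.1207  0.0376 -0.1806] deg 39.7 shift [3.409 3.485 0.03 ] norm 4.88
```

Emit:
servo_tool(
  targets=[
    [[0,0,-0.3,-0.0201,0.0063,-0.0301],[0,0,-0.3,-0.0201,0.0063,-0.0301],[0,0,0,-0.0201,0.0063,-0.0301],[0,0,0,-0.0201,0.0063,-0.0301],[0,0,0,-0.0201,0.0063,-0.0301],[0,0,0,-0.0201,0.0063,-0.0301],[0.5,0.5,0,0,0,0],[0.6,0.6,0,0,0,0]],
  ],
  grip=0.5,
)

```text
clock: 7.58
tcp_pos: [0.4465, 0.0122, 0.2177]
orientation: [0.11, 0.567, 0.801, 0.16]
contact_force: [0.9, 0.1, 1.1]
grip_width: 0.0425
grasp_force: 0.0
```

Emit:
servo_tool(
  targets=[
    [[0.6,0.6,0,0,0,0],[0.6,0.6,0,0,0,0],[0.6,0.6,0,0,0,0],[0.5,0.58,0,0,0,0],[0,0,0,0,0,0],[0,0,0,0,0,0],[0,0,0,0,0,0],[0,0,0,0,0,0]],
  ],
)

```text
clock: 8.25
tcp_pos: [0.4981, 0.1309, 0.2546]
orientation: [0.109, 0.563, 0.803, 0.161]
contact_force: [0.6, -0.4, 0.8]
grip_width: 0.0426
grasp_force: 0.0
```

```bash
python3 - <<'E'
from h import *
f=grab('wrist');save('w2',f['pixels']);W=world(f)
t=grab('top');V=world(t);h=cv2.cvtColor(t['pixels'],cv2.COLOR_RGB2HSV)
m=(cv2.inRange(h,(22,130,60),(34,255,255))>0)&(V[...,2]>.02)&(V[...,2]<.1)&(V[...,0]<.7)
p=V[m];print('tape',np.percentile(p,[5,50,95],0).round(3).tolist(),len(p))
g=cv2.cvtColor(f['pixels'],cv2.COLOR_RGB2HSV)[...,2]
m=(g<70)&(W[...,2]>.02)&(W[...,2]<.1)&(np.hypot(W[...,0]-.58,W[...,1]-.15)<.16)
p=W[m]
for _ in range(5):
    c=p.mean(0);n=np.linalg.svd(p-c,full_matrices=False)[2][2];n*=np.sign(n[2]);d=(p-c)@n;p=p[abs(d)<.004]
print('plane',c.round(4),n.round(4),'slope',np.degrees(np.arccos(n[2])),'yaw',np.degrees(np.arctan2(-n[1],-n[0])),len(p),d.std())
print(st()['tcp_pos'])
E
```

```text
tape [[0.406, -0.07, 0.048], [0.421, -0.048, 0.063], [0.438, -0.025, 0.068]] 138
plane [0.5633 0.1717 0.0549] [-0.3676 -0.1325  0.9205] slope 23.000227558700978 yaw 19.823038310554914 30783 0.0007668301073812696
[0.49814827 0.13068461 0.25469448]
```

View pics/w2.png

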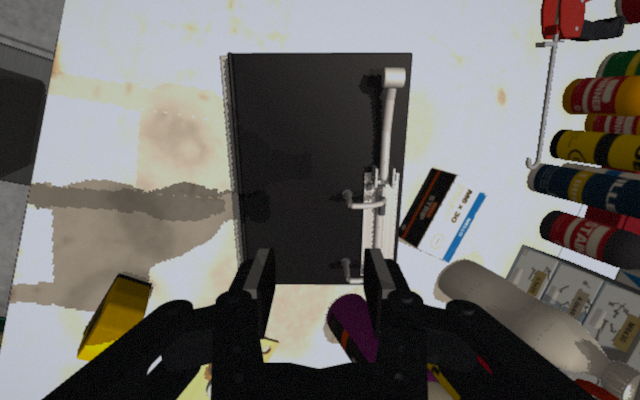

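Wrist view 2: file fills (230-410, 53-285), lever knob (395,77), posts and rings near (348,198) and (347,265). The tape stands upright on the bench at (115,320).

```bash
python3 - <<'E'
from h import *
f=load('wrist');W=world(f);g=cv2.cvtColor(f['pixels'],cv2.COLOR_RGB2HSV)[...,2]
def an(W,g,o,yaw):
    F=frame(yaw,23);L=(W-o)@F*1000
    m=(abs(L[...,2])<3)&(g<75)
    ax=lambda a,b,lo,hi,hiend:[np.percentile(L[...,a][m&(abs(L[...,b]-s)<4)],99.7 if hiend else .3).round(1) for s in np.linspace(lo,hi,6)]
    print('xlo',ax(0,1,-40,160,0),'xhi',ax(0,1,75,165,1),'yhi',ax(1,0,-100,10,1),'ylo',ax(1,0,-80,-10,0))
    for nm,c in(('knob',(35,154,38)),('postL',(0,40,34)),('postR',(0,-40,34))):
        q=L[(abs(L[...,0]-c[0])<14)&(abs(L[...,1]-c[1])<14)&(L[...,2]>(30 if nm=='knob' else 27))&(L[...,2]<60)&(g>80)]
        if len(q)>3: print(nm,len(q),np.percentile(q,[3,50,97],0).round(1).tolist())
    return F
yaw=19.8;o=np.array([.621,.112,.068])
n=frame(yaw,23)[:,2]; o[2]+=((np.array([.5633,.1717,.0549])-o)@n)/n[2]
print(o);an(W,g,o,yaw)
E
```

```text
[0.621      0.112      0.06936023]
xlo [np.float64(-109.9), np.float64(-110.6), np.float64(-111.0), np.float64(-110.8), np.float64(-110.9), np.float64(-110.9)] xhi [np.float64(56.0), np.float64(55.5), np.float64(55.9), np.float64(55.6), np.float64(55.9), np.float64(55.6)] yhi [np.float64(174.8), np.float64(174.7), np.float64(174.7), np.float64(174.6), np.float64(175.5), np.float64(175.4)] ylo [np.float64(-68.5), np.float64(-69.1), np.float64(-69.1), np.float64(-68.9), np.float64(-68.8), np.float64(-68.8)]
knob 405 [[25.9, 144.3, 31.5], [33.7, 151.4, 37.0], [41.9, 159.6, 38.9]]
postL 93 [[-1.6, 36.5, 35.7], [5.8, 39.0, 40.9], [13.4, 40.6, 42.8]]
postR 97 [[-1.5, -44.0, 31.9], [5.7, -40.5, 40.4], [13.7, -38.9, 42.1]]
```

```bash
cat >> h.py <<'E'
FR=frame(19.8,23); O=np.array([.621,.112,.0694])+FR@np.array([-1,-1.5,0])*.001
TR=tool(FR)
def ring(p): return O+FR@np.array(p,float)*.001
def where(): s=st(); return ((s['tcp_pos']-O)@FR*1000).round(1)
E
python3 - <<'E'
from h import *
print(O,where())
c=go(ring([35,154,90]),TR); c=go(ring([35,154,36]),TR,c)
for th in(.3,.6,.85,1.05):
    a=th+np.arctan2(18,92);print(th);c=go(ring([35,62+93.7*np.cos(a),12+6+93.7*np.sin(a)]),TR,c)
E
```

```text
[0.62064202 0.11027687 0.06900927] [-27.2  60.7 213.3]
turn [-0.0032 -0.002  -0.0002] deg 0.7 shift [2.333 1.554 3.081] norm 4.17
turn [0. 0. 0.] deg 0.0 shift [-0.   -0.    1.35] norm 1.35
0.3
turn [0. 0. 0.] deg 0.0 shift [-0.237  0.    -0.659] norm 0.7
0.6
turn [0. 0. 0.] deg 0.0 shift [-0.42 -0.   -0.56] norm 0.7
0.85
turn [0. 0. 0.] deg 0.0 shift [-0.464  0.    -0.355] norm 0.58
1.05
turn [0. 0. 0.] deg 0.0 shift [-0.426 -0.    -0.194] norm 0.47
```

Emit:
servo_tool(
  targets=[
    [[0.39,0.26,0.51,-0.003,-0.002,0],[0.39,0.26,0.51,0,0,0],[0.39,0.26,0.51,0,0,0],[0.39,0.26,0.51,0,0,0],[0.39,0.26,0.51,0,0,0],[0.39,0.26,0.51,0,0,0],[0,0,0.4,0,0,0],[0,0,0.3,0,0,0]],
  ],
  grip=0.5,
)

```text
clock: 9.02
tcp_pos: [0.5755, 0.2592, 0.1386]
orientation: [0.114, 0.563, 0.802, 0.162]
contact_force: [-1.0, -0.8, -0.1]
grip_width: 0.0429
grasp_force: 0.0
```

Emit:
servo_tool(
  targets=[
    [[0,0,0.3,0,0,0],[0,0,0.2,0,0,0],[0,0,0.15,0,0,0],[0,0,0,0,0,0],[0,0,0,0,0,0],[0,0,0,0,0,0],[0,0,0,0,0,0],[0,0,0,0,0,0]],
  ],
)

```text
clock: 9.68
tcp_pos: [0.5853, 0.2629, 0.1178]
orientation: [0.115, 0.563, 0.802, 0.164]
contact_force: [-0.5, 0.4, -0.5]
grip_width: 0.0428
grasp_force: 0.0
```

Emit:
servo_tool(
  targets=[
    [[0,0,0,0,0,0],[0,0,0,0,0,0],[0,0,0,0,0,0],[0,0,0,0,0,0],[0,0,0,0,0,0],[0,0,0,0,0,0],[0,0,0,0,0,0],[0,0,0,0,0,0]],
  ],
  grip=0,
)

```text
clock: 10.35
tcp_pos: [0.5846, 0.2628, 0.117]
orientation: [0.114, 0.563, 0.802, 0.163]
contact_force: [-4.7, -2.0, 3.4]
grip_width: 0.0168
grasp_force: 58.5
```

```bash
python3 -c "
from h import *
print(where(),st()['contact_force'])"
```

```text
[ 35.1 155.7  37.3] [-4.69346221 -2.04691721  3.38654139]
```

Emit:
servo_tool(
  targets=[
    [[-0.05,0,-0.17,0,0,0],[-0.05,0,-0.17,0,0,0],[-0.065,0,-0.16,0,0,0],[-0.075,0,-0.16,0,0,0],[-0.09,0,-0.15,0,0,0],[-0.1,0,-0.145,0,0,0],[-0.11,0,-0.135,0,0,0],[-0.12,0,-0.13,0,0,0]],
  ],
)

```text
clock: 11.02
tcp_pos: [0.5759, 0.2314, 0.161]
orientation: [0.114, 0.563, 0.802, 0.163]
contact_force: [5.5, 1.0, -6.2]
grip_width: 0.0167
grasp_force: 58.6
```

Emit:
servo_tool(
  targets=[
    [[-0.15,0,-0.13,0,0,0],[-0.155,0,-0.12,0,0,0],[-0.16,0,-0.105,0,0,0],[-0.14,0,-0.07,0,0,0],[-0.14,0,-0.065,0,0,0],[-0.14,0,-0.06,0,0,0],[0,0,0,0,0,0],[0,0,0,0,0,0]],
  ],
)

```text
clock: 11.68
tcp_pos: [0.58, 0.1945, 0.1818]
orientation: [0.114, 0.563, 0.802, 0.163]
contact_force: [-1.9, -2.7, -2.8]
grip_width: 0.0168
grasp_force: 59.1
```

```bash
python3 -c "
from h import *
print(where(),st()['contact_force'])"
```

```text
[ 35.2  93.  107.7] [-1.90244884 -2.66474863 -2.84316407]
```

Emit:
servo_tool(
  targets=[
    [[0,0,0,0,0,0],[0,0,0,0,0,0],[0,0,0,0,0,0],[0,0,-0.2,0,0,0],[0,0,-0.5,0,0,0],[0,0,-0.7,0,0,0],[0,0,-0.7,0,0,0],[0,0,0,0,0,0]],
  ],
  grip=0.5,
)

```text
clock: 12.35
tcp_pos: [0.5499, 0.1845, 0.2684]
orientation: [0.118, 0.562, 0.801, 0.168]
contact_force: [0.7, -0.5, 2.0]
grip_width: 0.0426
grasp_force: 0.0
```

```bash
python3 - <<'E'
from h import *
f=grab('wrist');W=world(f);L=(W-O)@FR*1000;g=f['pixels'].max(-1)
q=L[(abs(L[...,0]-35)<15)&(L[...,1]>60)&(L[...,1]<180)&(L[...,2]>5)&(L[...,2]<125)&(g>80)]
print(where());
if len(q): print(np.percentile(q,[3,50,97],0).round(1).tolist(),len(q))
for s in(40,-40):
    q=L[(abs(L[...,1]-s)<10)&(abs(L[...,0])<60)&(L[...,2]>25)&(L[...,2]<80)&(g>80)]
    print(s,len(q),np.percentile(q,[3,50,97],0).round(1).tolist() if len(q) else '')
save('w3',f['pixels'])
c=go([.494,-.320,.24],tool(frame(-13)))
E
```

```text
[ 38.8  93.7 197. ]
[[26.7, 84.9, 101.8], [34.9, 94.3, 107.7], [43.1, 99.7, 109.9]] 566
40 178 [[-0.0, 37.5, 27.9], [40.9, 40.9, 47.1], [51.7, 42.4, 53.6]]
-40 153 [[0.0, -41.9, 27.3], [40.9, -38.9, 45.9], [52.4, -37.6, 53.9]]
turn [ 0.1271 -0.0373  0.1801] deg 40.3 shift [-12.604   1.472   0.637] norm 12.71
```

View pics/w3.png

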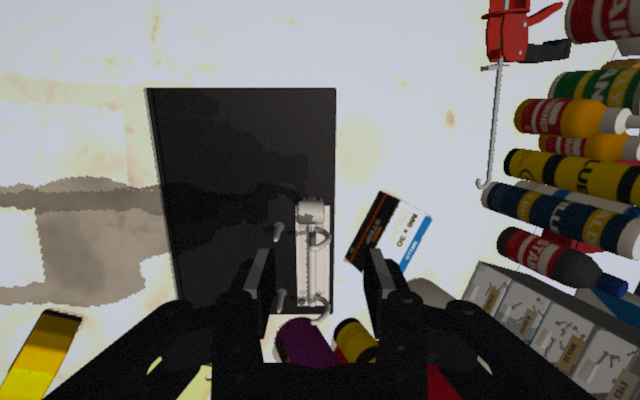

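Wrist view 3: lever standing up with its knob at (310,210), rings swung open at (318,235) and (320,305), and both posts free at (280,230) and (280,298). Next, the board.

Emit:
servo_tool(
  targets=[
    [[0,0,0,0.0212,-0.0062,0.03],[0,0,0,0.0212,-0.0062,0.03],[0,0,0,0.0212,-0.0062,0.03],[0,0,0,0.0212,-0.0062,0.03],[0,0,0,0.0212,-0.0062,0.03],[0,0,0,0.0211,-0.0062,0.03],[-0.5,0.05,0,0,0,0],[-0.9,0.1,0,0,0,0]],
  ],
  grip=0.5,
)

```text
clock: 13.07
tcp_pos: [0.5432, 0.1303, 0.2562]
orientation: [-0.004, 0.781, 0.624, -0.006]
contact_force: [0.5, -0.4, -0.5]
grip_width: 0.0428
grasp_force: 0.0
```

Emit:
servo_tool(
  targets=[
    [[-0.95,0.11,0,0,0,0],[-0.95,0.11,0,0,0,0],[-0.95,0.11,0,0,0,0],[-0.95,0.11,0,0,0,0],[-0.95,0.11,0,0,0,0],[-0.95,0.11,0,0,0,0],[-0.95,0.11,0,0,0,0],[-0.95,0.11,0,0,0,0]],
  ],
)

```text
clock: 13.73
tcp_pos: [0.5081, -0.1776, 0.2597]
orientation: [-0.002, 0.782, 0.623, -0.004]
contact_force: [1.3, -0.8, -0.5]
grip_width: 0.043
grasp_force: 0.0
```

Emit:
servo_tool(
  targets=[
    [[-0.95,0.11,0.1,0,0,0],[-0.95,0.11,0.3,0,0,0],[-0.95,0.11,0.24,0,0,0],[-0.7,0.1,0,0,0,0],[0,0,0,0,0,0],[0,0,0,0,0,0],[0,0,0,0,0,0],[0,0,0,0,0,0]],
  ],
)

```text
clock: 14.4
tcp_pos: [0.4937, -0.3171, 0.2354]
orientation: [-0.002, 0.782, 0.623, -0.004]
contact_force: [0.7, 0.6, 0.4]
grip_width: 0.0426
grasp_force: 0.0
```

```bash
cat >> h.py <<'E'
def holes_world(f,c,yaw):
    "board-frame detection: points of board top, bar"
    W=world(f);F=frame(yaw);return W,(W-c)@F*1000
E
python3 - <<'E'
from h import *
L=(world(load('wrist'))-O)@FR*1000
for s in(40,-40):
    q=L[(abs(L[...,1]-s)<9)&(abs(L[...,0])<8)&(L[...,2]>24)&(L[...,2]<40)]
    print('post',s,len(q),q.mean(0).round(2) if len(q) else '',np.percentile(q,[2,98],0).round(1).tolist() if len(q) else '')
f=grab('wrist');save('w4',f['pixels']);W=world(f)
print(st()['tcp_pos'],st()['orientation'].round(3))
h=cv2.cvtColor(f['pixels'],cv2.COLOR_RGB2HSV)
near=(np.hypot(W[...,0]-.502,W[...,1]+.322)<.1)
bar=near&(W[...,2]>.034)&(W[...,2]<.05)
k,Lb,s,_=cv2.connectedComponentsWithStats(bar.astype(np.uint8));i=1+np.argmax(s[1:,4]);p=W[Lb==i]
r=cv2.minAreaRect(p[:,:2].astype(np.float32)*1000);print('bar',len(p),r,np.median(p[:,2]))
bd=near&(W[...,2]>.0035)&(W[...,2]<.009)
k,Lb,s,_=cv2.connectedComponentsWithStats(bd.astype(np.uint8));i=1+np.argmax(s[1:,4]);p=W[Lb==i]
r=cv2.minAreaRect(p[:,:2].astype(np.float32)*1000);print('board',len(p),r,np.median(p[:,2]))
# holes
m=(Lb==i).astype(np.uint8);cs,hh=cv2.findContours(m,cv2.RETR_CCOMP,cv2.CHAIN_APPROX_NONE)
for c,q in zip(cs,hh[0]):
    if q[3]>=0 and cv2.contourArea(c)>40:
        pp=W[c[:,0,1],c[:,0,0]];rr=cv2.minEnclosingCircle(pp[:,:2].astype(np.float32)*1000);print('hole',c[:,0].mean(0).round(),rr,cv2.contourArea(c))
E
```

```text
post 40 42 [ 0.24 40.87 30.27] [[-2.4, 38.6, 24.6], [2.6, 42.4, 34.7]]
post -40 49 [  0.17 -38.95  29.57] [[-2.6, -41.9, 24.1], [2.6, -37.2, 34.4]]
[ 0.49370148 -0.31703774  0.2355833 ] [-0.002  0.782  0.623 -0.004]
bar 928 ((493.4441833496094, -324.49468994140625), (78.845947265625, 11.988914489746094), 78.84891510009766) 0.04162899805163178
board 8319 ((501.15142822265625, -327.0199890136719), (110.54279327392578, 105.30101776123047), 78.85284423828125) 0.006029927037170104
hole [365. 209.] ((532.3801879882812, -373.57080078125), 7.453985214233398) 104.5
hole [322. 182.] ((491.50054931640625, -333.95263671875), 45.83214569091797) 1026.0
hole [366. 138.] ((547.841796875, -295.0205383300781), 7.221924781799316) 129.5
```

View pics/w4.png

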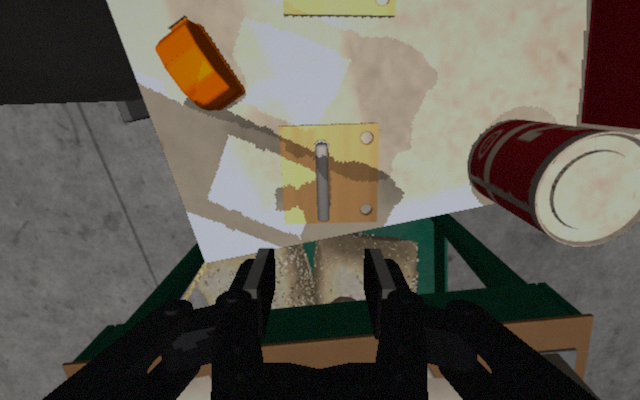

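The wrist view shows the bar at (322,182), holes (366,138) and (365,209), and the board clear.

```bash
sed -i 's/\[-1,-1.5,0\]/[-0.8,-0.6,0]/' h.py; python3 - <<'E'
from h import *
T=tool(frame(-11.15))
c=go([.4934,-.3245,.10],T);c=go([.4934,-.3245,.042],T,c);c=go([.4934,-.3245,.25],T,c)
c=go(ring([-48,0,150]),TR,c);print(ring([-48,0,150]))
E
```

```text
turn [-0.0025  0.0013 -0.0097] deg 1.8 shift [-0.184  0.029  3.39 ] norm 3.39
turn [0. 0. 0.] deg 0.0 shift [0.   0.   1.45] norm 1.45
turn [0. 0. 0.] deg 0.0 shift [ 0.   0.  -5.2] norm 5.2
turn [-0.1246  0.0345 -0.1696] deg 38.4 shift [9.172 3.181 3.023] norm 10.17
[0.52379357 0.07636583 0.18840805]
```

Emit:
servo_tool(
  targets=[
    [[0,0,0,-0.0025,0.0013,-0.0097],[-0.1,0.03,0.7,0,0,0],[-0.084,0,0.8,0,0,0],[0,0,0.8,0,0,0],[0,0,0.7,0,0,0],[0,0,0.39,0,0,0],[0,0,0.3,0,0,0],[0,0,0.3,0,0,0]],
  ],
  grip=0.5,
)

```text
clock: 15.12
tcp_pos: [0.4933, -0.3247, 0.0753]
orientation: [-0.0, 0.772, 0.635, -0.0]
contact_force: [-1.3, -0.2, -0.4]
grip_width: 0.043
grasp_force: 0.0
```

Emit:
servo_tool(
  targets=[
    [[0,0,0.3,0,0,0],[0,0,0.3,0,0,0],[0,0,0.2,0,0,0],[0,0,0.05,0,0,0],[0,0,0,0,0,0],[0,0,0,0,0,0],[0,0,0,0,0,0],[0,0,0,0,0,0]],
  ],
)

```text
clock: 15.78
tcp_pos: [0.4932, -0.326, 0.0426]
orientation: [0.0, 0.773, 0.634, -0.0]
contact_force: [0.1, -0.1, -0.4]
grip_width: 0.0429
grasp_force: 0.0
```

```bash
python3 -c "
from h import *
s=st();print(s['contact_force'],s['tcp_pos']);go([.4934,-.3245,.042],tool(frame(-11.15)))"
```

```text
[ 0.11210435 -0.07810475 -0.42759504] [ 0.49318793 -0.32601505  0.04262038]
turn [ 0.0002  0.0002 -0.0005] deg 0.1 shift [ 0.038 -0.002  0.016] norm 0.04
```

Emit:
servo_tool(
  targets=[
    [[0,0,0,0,0,0],[0,0,0,0,0,0],[0,0,0,0,0,0],[0,0,0,0,0,0],[0,0,0,0,0,0],[0,0,0,0,0,0],[0,0,0,0,0,0],[0,0,0,0,0,0]],
  ],
  grip=0,
)

```text
clock: 16.45
tcp_pos: [0.493, -0.3258, 0.0421]
orientation: [0.0, 0.773, 0.634, -0.0]
contact_force: [0.1, 0.3, 4.7]
grip_width: 0.0104
grasp_force: 59.9
```

Emit:
servo_tool(
  targets=[
    [[0,0,-0.2,0,0,0],[0,0,-0.5,0,0,0],[0,0,-0.8,0,0,0],[0,0,-0.9,0,0,0],[0,0,-0.9,0,0,0],[0,0,-0.9,0,0,0],[0,0,-0.7,0,0,0],[0,0,-0.3,0,0,0]],
  ],
)

```text
clock: 17.12
tcp_pos: [0.4934, -0.326, 0.2547]
orientation: [0.003, 0.773, 0.634, 0.001]
contact_force: [0.6, -0.5, -0.9]
grip_width: 0.011
grasp_force: 59.2
```

Emit:
servo_tool(
  targets=[
    [[0,0,0,-0.0178,0.0049,-0.0242],[0,0,0,-0.0178,0.0049,-0.0242],[0,0,0,-0.0178,0.0049,-0.0242],[0,0,0,-0.0178,0.0049,-0.0242],[0,0,0,-0.0178,0.0049,-0.0242],[0,0,0,-0.0178,0.0049,-0.0242],[0,0,0,-0.0178,0.0049,-0.0244],[0,0,0,0,0,0]],
  ],
)

```text
clock: 17.78
tcp_pos: [0.4913, -0.326, 0.2465]
orientation: [0.113, 0.564, 0.801, 0.163]
contact_force: [-0.4, -0.8, -2.6]
grip_width: 0.011
grasp_force: 59.2
```

```bash
python3 -c "
from h import *
s=st();print(s['contact_force']);c=go(ring([-48,0,150]),TR);print(where())"
```

```text
[-0.35852958 -0.83257652 -2.64745573]
turn [-0.0005 -0.0008 -0.0008] deg 0.2 shift [9.19  3.272 2.968] norm 10.2
[-178.9 -367.6  268.7]
```

Emit:
servo_tool(
  targets=[
    [[0.4,0.14,0,0,0,0],[0.8,0.28,0,0,0,0],[0.9,0.32,0,0,0,0],[0.9,0.32,0,0,0,0],[0.9,0.32,0,0,0,0],[0.9,0.32,0,0,0,0],[0.9,0.32,0,0,0,0],[0.9,0.32,0,0,0,0]],
  ],
)

```text
clock: 18.45
tcp_pos: [0.4843, -0.0464, 0.2852]
orientation: [0.114, 0.566, 0.8, 0.162]
contact_force: [1.1, 0.0, -2.2]
grip_width: 0.0107
grasp_force: 59.2
```

Emit:
servo_tool(
  targets=[
    [[0.9,0.32,0.1,0,0,0],[0.8,0.32,0.3,0,0,0],[0.6,0.2,0.4,0,0,0],[0.29,0.1,0.6,0,0,0],[0,0,0.6,0,0,0],[0,0,0.6,0,0,0],[0,0,0.37,0,0,0],[0,0,0,0,0,0]],
  ],
)

```text
clock: 19.12
tcp_pos: [0.5246, 0.0774, 0.185]
orientation: [0.111, 0.565, 0.802, 0.159]
contact_force: [-0.7, 0.0, -2.5]
grip_width: 0.0108
grasp_force: 59.1
```

```bash
cat >> h.py <<'E'
def held(save_as=None,zr=None):
    "held board seen by wrist camera, in ring frame: board top & holes"
    f=grab('wrist');W=world(f);L=(W-O)@FR*1000
    if save_as: save(save_as,f['pixels'])
    h=cv2.cvtColor(f['pixels'],cv2.COLOR_RGB2HSV)
    w=where();z0=w[2]-37+1
    m=(abs(L[...,2]-z0)<5)&(abs(L[...,0]-w[0])<90)&(abs(L[...,1]-w[1])<80)&(h[...,1]>50)
    k,Lb,s,_=cv2.connectedComponentsWithStats(m.astype(np.uint8));i=1+np.argmax(s[1:,4]);m=Lb==i;p=L[m]
    A=np.c_[p[:,:2],np.ones(len(p))];co=np.linalg.lstsq(A,p[:,2],rcond=None)[0]
    print('w',w,'top z',np.median(p[:,2]).round(1),'tilt deg',np.degrees(co[:2]).round(2))
    r=cv2.minAreaRect(p[:,:2].astype(np.float32));print('rect',np.round(r[0],1),np.round(r[1],1),round(r[2],2))
    cs,hh=cv2.findContours(m.astype(np.uint8),cv2.RETR_CCOMP,cv2.CHAIN_APPROX_NONE)
    for c,q in zip(cs,hh[0]):
        if q[3]>=0 and 40<cv2.contourArea(c)<700:
            pp=L[c[:,0,1],c[:,0,0]];rr=cv2.minEnclosingCircle(pp[:,:2].astype(np.float32));print('hole px',c[:,0].mean(0).round(),np.round(rr[0],1),round(rr[1],1))
    return f,L
E
python3 - <<'E'
from h import *
held('w5');go(ring([-48,0,150]),TR)
E
```

```text
w [-46.9   0.3 148.8] top z 110.2 tilt deg [-0.76  0.04]
rect [-40.8  11.7] [ 89.6 105.5] 89.7
hole px [417. 174.] [-0.8 41.4] 7.2
turn [-0.0025 -0.0002 -0.001 ] deg 0.5 shift [-0.008 -0.028 -0.031] norm 0.04
```

View pics/w5.png

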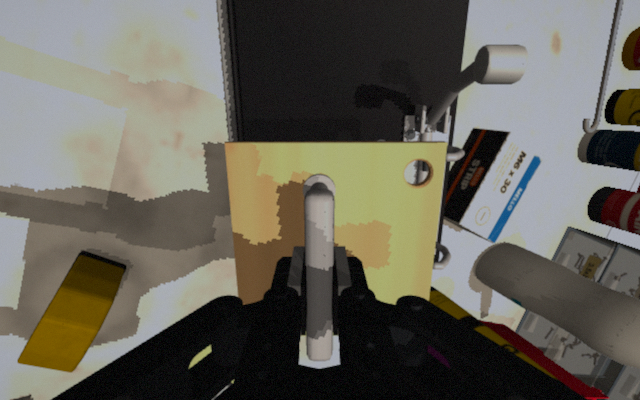

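Holding the board: its left hole is at (417,174), the lever is still up at (500,63), and the board is nearly parallel to the file.

Emit:
servo_tool(
  targets=[
    [[-0.035,0.02,0,-0.0025,0,-0.001],[0,0,0.3,0,0,0],[0,0,0.35,0,0,0],[0,0,0.35,0,0,0],[0,0,0.3,0,0,0],[0,0,0.2,0,0,0],[0,0,0,0,0,0],[0,0,0,0,0,0]],
  ],
)

```text
clock: 19.83
tcp_pos: [0.5499, 0.0836, 0.1364]
orientation: [0.117, 0.563, 0.802, 0.165]
contact_force: [0.2, 1.3, -2.4]
grip_width: 0.0107
grasp_force: 59.1
```

```bash
python3 - <<'E'
from h import *
f,L=held()
q=L[(abs(L[...,1]-40)<9)&(abs(L[...,0])<9)&(L[...,2]>20)&(L[...,2]<40)]
print('post seen',len(q),q.mean(0) if len(q) else '');print(st()['contact_force']);go(ring([-48,0,86]),TR)
E
```

```text
w [-42.9  -2.1  92.2] top z 55.4 tilt deg [ 0.24 -0.17]
rect [-35.3   9. ] [105.8  89.2] 0.12
hole px [416. 172.] [ 4.4 38.7] 7.1
post seen 0 
[ 0.24201488 -0.90463708 -1.95583329]
turn [0.0024 0.0004 0.0005] deg 0.5 shift [ 0.053 -0.128  0.155] norm 0.21
```

Emit:
servo_tool(
  targets=[
    [[0,0,0,0,0,0],[0,0,0,0,0,0],[0,0,0,0,0,0],[0,0,0,0,0,0],[0,0,0,0,0,0],[0,0,0,0,0,0],[0,0,0,0,0,0],[0,0,0,0,0,0]],
  ],
)

```text
clock: 20.55
tcp_pos: [0.55, 0.0837, 0.1366]
orientation: [0.117, 0.562, 0.802, 0.166]
contact_force: [-0.4, -1.5, -1.5]
grip_width: 0.0105
grasp_force: 59.1
```

```bash
python3 - <<'E'
from h import *
f,L=held();go(ring([-47,-1,86]),TR)
E
```

```text
w [-43.3  -2.   91.7] top z 55.6 tilt deg [ 0.27 -0.18]
rect [-35.3   9.1] [105.8  89.6] 0.3
hole px [416. 172.] [ 4.6 39.1] 7.2
turn [0.0022 0.0003 0.0005] deg 0.4 shift [ 0.024 -0.092  0.142] norm 0.17
```

Emit:
servo_tool(
  targets=[
    [[0.022,-0.112,0,0.0015,0,0],[0,0,0.05,0,0,0],[0,0,0.1,0,0,0],[0,0,0.1,0,0,0],[0,0,0,0,0,0],[0,0,0,0,0,0],[0,0,0,0,0,0],[0,0,0,0,0,0]],
  ],
)

```text
clock: 21.27
tcp_pos: [0.5496, 0.0844, 0.1257]
orientation: [0.116, 0.563, 0.802, 0.164]
contact_force: [-0.5, 0.5, -2.5]
grip_width: 0.0107
grasp_force: 59.1
```

```bash
python3 - <<'E'
from h import *
f,L=held();go(ring([-47,-1,86]),TR)
E
```

```text
w [-47.5  -1.1  81.8] top z 45.6 tilt deg [ 0.02 -0.18]
rect [-39.7   9.7] [105.6  89.6] 0.07
hole px [416. 172.] [ 0.1 39.8] 7.2
turn [0.0008 0.0003 0.0005] deg 0.2 shift [ 0.003  0.014 -0.104] norm 0.11
```

Emit:
servo_tool(
  targets=[
    [[0,0,0.1,0,0,0],[0,0,0.1,0,0,0],[0,0,0.1,0,0,0],[0,0,0,0,0,0],[0,0,0,0,0,0],[0,0,0,0,0,0],[0,0,0,0,0,0],[0,0,0,0,0,0]],
  ],
)

```text
clock: 21.98
tcp_pos: [0.554, 0.086, 0.1148]
orientation: [0.116, 0.563, 0.802, 0.164]
contact_force: [0.3, -0.3, -1.8]
grip_width: 0.0105
grasp_force: 59.1
```

```bash
python3 - <<'E'
from h import *
f,L=held();print(st()['contact_force'],st()['moment'])
q=L[(abs(L[...,1]-40)<7)&(abs(L[...,0])<7)&(L[...,2]>0)&(L[...,2]<36)]
if len(q): print('in hole',len(q),np.percentile(q,[5,50,95],0).round(1).tolist())
E
```

```text
w [-47.5  -1.1  69.9] top z 33.7 tilt deg [ 0.03 -0.18]
rect [-39.6   9.6] [105.5  90.1] 0.06
hole px [416. 172.] [ 0.  39.3] 7.1
[-1.01335561 -0.34494887 -2.17592948] [-0.10962791  0.36002974 -0.01596218]
in hole 523 [[-6.5, 33.3, 25.3], [-0.5, 39.8, 32.9], [6.7, 46.5, 34.5]]
```

Emit:
servo_tool(
  targets=[
    [[0,0,0.1,0,0,0],[0,0,0.15,0,0,0],[0,0,0.15,0,0,0],[0,0,0.15,0,0,0],[0,0,0.1,0,0,0],[0,0,0,0,0,0],[0,0,0,0,0,0],[0,0,0,0,0,0]],
  ],
)

```text
clock: 22.7
tcp_pos: [0.5636, 0.0895, 0.0907]
orientation: [0.116, 0.563, 0.802, 0.164]
contact_force: [0.3, 0.1, -1.2]
grip_width: 0.0111
grasp_force: 59.1
```

```bash
python3 - <<'E'
from h import *
f,L=held();print(st()['contact_force'],st()['moment'])
E
```

```text
w [-47.4  -1.2  43.9] top z 7.6 tilt deg [ 0.02 -0.17]
rect [-39.6   9.8] [105.9  89.4] 0.0
[-0.37506383 -1.05525153 -1.92859523] [-0.08995427  0.3034927   0.04273103]
```

Top face at 7.6 mm against 5 mm when seated: about 2.5 mm to go.

Emit:
servo_tool(
  targets=[
    [[0,0,0.03,0,0,0],[0,0,0.02,0,0,0],[0,0,0.01,0,0,0],[0,0,0,0,0,0],[0,0,0,0,0,0],[0,0,0,0,0,0],[0,0,0,0,0,0],[0,0,0,0,0,0]],
  ],
)

```text
clock: 23.42
tcp_pos: [0.5645, 0.0898, 0.0885]
orientation: [0.116, 0.563, 0.802, 0.164]
contact_force: [-0.1, -0.4, -1.7]
grip_width: 0.0105
grasp_force: 59.1
```

```bash
python3 - <<'E'
from h import *
f,L=held();print(st()['contact_force'],st()['moment'])
E
```

```text
w [-47.6  -1.1  41.3] top z 5.2 tilt deg [ 0.03 -0.21]
rect [-39.7  10.1] [110.9  90.1] 0.43
[-0.67472576  0.46809895 -2.29692021] [-0.13738436  0.32225449 -0.00418741]
```

Emit:
servo_tool(
  targets=[
    [[0,0,0.015,0,0,0],[0,0,0,0,0,0],[0,0,0,0,0,0],[0,0,0,0,0,0],[0,0,0,0,0,0],[0,0,0,0,0,0],[0,0,0,0,0,0],[0,0,0,0,0,0]],
  ],
  grip=0.4,
)

```text
clock: 24.13
tcp_pos: [0.5647, 0.0899, 0.0879]
orientation: [0.116, 0.563, 0.802, 0.164]
contact_force: [-0.2, -1.1, 0.5]
grip_width: 0.0343
grasp_force: 0.0
```

Emit:
servo_tool(
  targets=[
    [[0,0,-0.2,0,0,0],[0,0,-0.3,0,0,0],[0,0,-0.5,0,0,0],[0,0,-0.5,0,0,0],[0,0,-0.5,0,0,0],[0,0,-0.5,0,0,0],[0,0,-0.5,0,0,0],[0,0,-0.5,0,0,0]],
  ],
)

```text
clock: 24.8
tcp_pos: [0.5122, 0.0711, 0.2192]
orientation: [0.117, 0.563, 0.802, 0.164]
contact_force: [0.6, 0.5, 0.5]
grip_width: 0.0342
grasp_force: 0.0
```

```bash
python3 - <<'E'
from h import *
f=grab('wrist');save('w6',f['pixels']);L=(world(f)-O)@FR*1000
g=f['pixels'].max(-1);h=cv2.cvtColor(f['pixels'],cv2.COLOR_RGB2HSV)
m=(abs(L[...,2]-5)<4)&(h[...,1]>60)&(g>80)&(abs(L[...,1])<70)&(abs(L[...,0]+40)<70)
p=L[m];co=np.linalg.lstsq(np.c_[p[:,:2],np.ones(len(p))],p[:,2],rcond=None)[0]
print('board',len(p),np.percentile(p,[1,50,99],0).round(1).tolist(),np.degrees(co[:2]))
for s in(40,-40):
    q=L[(abs(L[...,1]-s)<6)&(abs(L[...,0])<6)&(L[...,2]>12)&(L[...,2]<40)]
    print('post',s,len(q),q.max(0) if len(q) else '')
q=L[(abs(L[...,0]-35)<15)&(L[...,1]>75)&(L[...,2]>80)&(L[...,2]<125)&(g>80)]
print('knob',np.percentile(q,[3,50,97],0).round(1).tolist(),len(q))
print(where(),O);c=go(ring([35,93,165]),TR)
E
```

```text
board 11058 [[-91.6, -55.0, 3.3], [-35.8, 5.0, 4.9], [11.5, 53.9, 6.6]] [0.01027905 0.01590393]
post 40 68 [ 1.59987497 41.34182659 34.47298371]
post -40 81 [  2.3624999  -38.21416664  34.35409362]
knob [[26.5, 82.6, 100.9], [34.5, 90.6, 107.9], [42.5, 98.3, 109.7]] 930
[-45.3  -1.4 187.9] [0.62051037 0.11118602 0.06908742]
turn [0.0033 0.0012 0.0009] deg 0.6 shift [2.36  2.007 0.572] norm 3.15
```

View pics/w6.png

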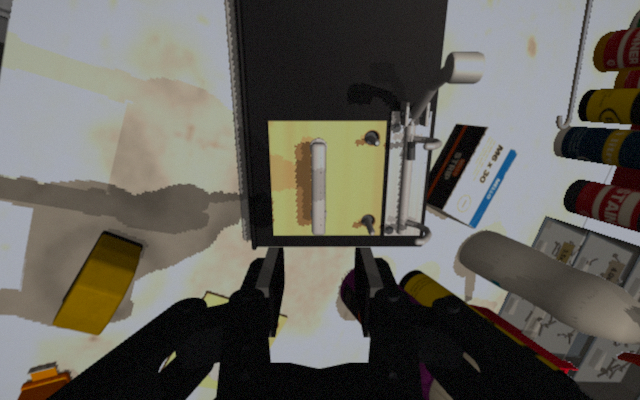

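Wrist view 6: the board lies flat on the file, with both posts through its holes at (372,138) and (368,220); the lever knob is at (465,67). Now closing the lever.

Emit:
servo_tool(
  targets=[
    [[0.2,0.17,0,0.003,0.001,0.001],[0.4,0.34,0.1,0,0,0],[0.5,0.44,0.2,0,0,0],[0.5,0.44,0.2,0,0,0],[0.5,0.44,0.1,0,0,0],[0.2,0.17,0,0,0,0],[0,0,0,0,0,0],[0,0,0,0,0,0]],
  ],
  grip=0.5,
)

```text
clock: 25.52
tcp_pos: [0.5597, 0.186, 0.226]
orientation: [0.112, 0.564, 0.802, 0.161]
contact_force: [0.6, 0.5, 0.1]
grip_width: 0.0426
grasp_force: 0.0
```

```bash
python3 - <<'E'
from h import *
print(where());c=go(ring([35,92,107]),TR)
E
```

```text
[ 32.   91.  156.9]
turn [-0.0022 -0.0007 -0.0001] deg 0.4 shift [0.026 0.076 1.247] norm 1.25
```

Emit:
servo_tool(
  targets=[
    [[0.026,0.076,0.2,-0.0015,0,0],[0,0,0.25,0,0,0],[0,0,0.3,0,0,0],[0,0,0.25,0,0,0],[0,0,0.15,0,0,0],[0,0,0.1,0,0,0],[0,0,0,0,0,0],[0,0,0,0,0,0]],
  ],
)

```text
clock: 26.18
tcp_pos: [0.5804, 0.1946, 0.1803]
orientation: [0.113, 0.564, 0.802, 0.163]
contact_force: [-1.1, -0.6, -0.1]
grip_width: 0.0424
grasp_force: 0.0
```

```bash
python3 - <<'E'
from h import *
print(where());c=go(ring([35,92,107]),TR)
E
```

```text
[ 34.7  92.  106. ]
turn [-0.0009 -0.0007 -0.0005] deg 0.2 shift [-0.001  0.007 -0.024] norm 0.03
```

Emit:
servo_tool(
  targets=[
    [[0,0,0,0,0,0],[0,0,0,0,0,0],[0,0,0,0,0,0],[0,0,0,0,0,0],[0,0,0,0,0,0],[0,0,0,0,0,0],[0,0,0,0,0,0],[0,0,0,0,0,0]],
  ],
  grip=0,
)

```text
clock: 26.85
tcp_pos: [0.5802, 0.1946, 0.1815]
orientation: [0.113, 0.564, 0.802, 0.163]
contact_force: [-5.2, -2.2, 4.1]
grip_width: 0.0167
grasp_force: 58.9
```

Emit:
servo_tool(
  targets=[
    [[0.14,0,0.06,0,0,0],[0.14,0,0.065,0,0,0],[0.14,0,0.07,0,0,0],[0.16,0,0.105,0,0,0],[0.155,0,0.12,0,0,0],[0.15,0,0.13,0,0,0],[0.12,0,0.13,0,0,0],[0.11,0,0.135,0,0,0]],
  ],
)

```text
clock: 27.52
tcp_pos: [0.5767, 0.241, 0.1522]
orientation: [0.113, 0.564, 0.802, 0.163]
contact_force: [-9.6, -2.9, 6.9]
grip_width: 0.0166
grasp_force: 66.6
```

Emit:
servo_tool(
  targets=[
    [[0.1,0,0.145,0,0,0],[0.09,0,0.15,0,0,0],[0.075,0,0.16,0,0,0],[0.065,0,0.16,0,0,0],[0.05,0,0.17,0,0,0],[0.05,0,0.17,0,0,0],[0,0,0.01,0,0,0],[0,0,0,0,0,0]],
  ],
)

```text
clock: 28.18
tcp_pos: [0.5852, 0.2631, 0.1154]
orientation: [0.112, 0.564, 0.802, 0.163]
contact_force: [-4.9, 2.8, 2.1]
grip_width: 0.0165
grasp_force: 71.6
```

```bash
python3 -c "
from h import *
print(where(),FR.T@st()['contact_force'])"
```

```text
[ 34.8 154.9  35.5] [-2.55271317  4.31243758  3.40839716]
```

Emit:
servo_tool(
  targets=[
    [[0,0,0,0,0,0],[0,0,0,0,0,0],[0,0,0,0,0,0],[0,0,0,0,0,0],[0,0,0,0,0,0],[0,0,-0.2,0,0,0],[0,0,-0.5,0,0,0],[0,0,-0.8,0,0,0]],
  ],
  grip=0.5,
)

```text
clock: 28.85
tcp_pos: [0.5621, 0.2535, 0.167]
orientation: [0.111, 0.565, 0.802, 0.16]
contact_force: [-0.5, 0.5, 0.3]
grip_width: 0.0428
grasp_force: 0.0
```

Emit:
servo_tool(
  targets=[
    [[-0.2,-0.2,-0.8,0,0,0],[-0.4,-0.4,-0.8,0,0,0],[-0.4,-0.4,-0.8,0,0,0],[-0.4,-0.4,-0.4,0,0,0],[-0.3,-0.3,0,0,0,0],[0,0,0,0,0,0],[0,0,0,0,0,0],[0,0,0,0,0,0]],
  ],
)

```text
clock: 29.52
tcp_pos: [0.4868, 0.1545, 0.2469]
orientation: [0.113, 0.564, 0.802, 0.163]
contact_force: [0.3, -0.3, 0.9]
grip_width: 0.0427
grasp_force: 0.0
```

```bash
python3 - <<'E'
from h import *
f=grab('wrist');save('w7',f['pixels']);L=(world(f)-O)@FR*1000
g=f['pixels'].max(-1);h=cv2.cvtColor(f['pixels'],cv2.COLOR_RGB2HSV)
m=(abs(L[...,2]-5)<4)&(h[...,1]>60)&(g>80)&(abs(L[...,1])<70)&(abs(L[...,0]+40)<70)
print('board',np.percentile(L[m],[1,50,99],0).round(1).tolist())
for s in(40,-40):
    q=L[(abs(L[...,1]-s)<8)&(L[...,0]>-6)&(L[...,0]<50)&(L[...,2]>30)&(L[...,2]<60)]
    print('ring',s,len(q),np.percentile(q,[3,50,97],0).round(1).tolist() if len(q) else '')
q=L[(abs(L[...,0]-35)<15)&(L[...,1]>135)&(L[...,1]<170)&(L[...,2]>25)&(L[...,2]<125)&(g>80)]
print('knob',np.percentile(q,[3,50,97],0).round(1).tolist(),len(q)); print(where())
E
```

```text
board [[-90.7, -54.4, 2.8], [-33.4, 7.7, 4.9], [11.5, 54.1, 6.6]]
ring 40 224 [[-2.0, 36.2, 31.2], [13.3, 39.6, 39.3], [30.6, 41.5, 42.0]]
ring -40 110 [[-2.5, -42.7, 30.6], [4.3, -40.0, 40.0], [14.2, -38.4, 42.4]]
knob [[26.9, 137.9, 26.3], [34.7, 151.3, 36.6], [42.6, 160.2, 39.0]] 438
[-32.8  86.2 206.8]
```

View pics/w7.png

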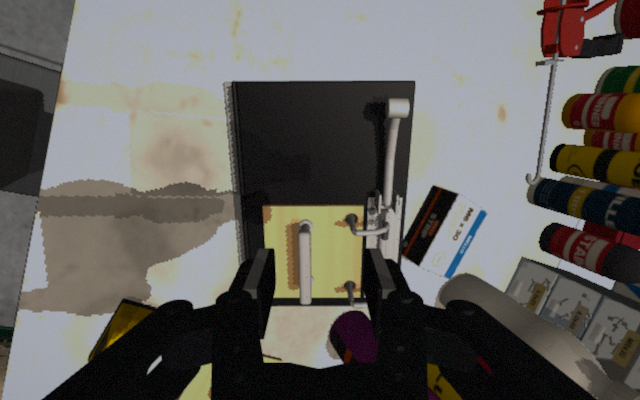

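The last view shows the lever down (knob at (397,107), same height as at the start). The rings are closed over the posts at (352,222) and (350,290), the board is flat, and the tape stands on the bench.

```bash
python3 -c "
from rig import ticket
print(ticket.close_job())"
```

```text
the job is handed in; nothing more can be done
None
```

I filed the bar-handle board flat on both posts, pressed the lever fully down so the rings closed over it, stood the tape measure upright on a clear spot of the bench, and handed the job in at about 30 s on the robot's clock.

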